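# Check a sample carrier under the height-limit bridge

### The arm

A 7-joint arm with a two-finger parallel gripper is mounted at the origin on a cart in front of the work surface, level with it; the furniture and walls round the work are solid. World frame = base frame: x ahead of the robot, y to its left, z up, the work surface at z = 0. Lengths are in mm, angles in rad, forces in N, time in s.
With the tool pointing down it reaches from about 400 to 850 mm from the base axis. Payload 4.4 kg.
Tool frame: the origin (TCP) lies midway between the tips of the shut fingers; the grasp point (between the pads) lies 19 mm behind it; z points along the fingers, y is the line along which they close (so a half turn about z gives the same grasp; the last joint's range is limited). The gripper opens to 94 mm and grips with 3 to 60 N. Pads are 16 mm wide; open, the fingers measure 119 mm over their backs; the gripper's body (75 mm by 177 mm) begins 78 mm behind the grasp point.
Start: joints at [-1.207, 0.628, 0.038, 1.517, -0.027, 0.996, -0.02], TCP at [270.825, 590.908, 177.578] pointing down, gripper open.
Joint ranges: [-3.06, 3.06], [-0.37, 2.12], [-1.25, 1.32], [0.18, 2.47], [-1.1, 4.24], [0.23, 1.98], [-2.94, 2.94]. Speed limits (rad/s): [2.57, 2.57, 3.14, 3.14, 3.14, 3.14, 3.14].

### API

Orientations are given as [roll, pitch, yaw] about the fixed x, y, z axes, in that order (R = Rz(yaw) Ry(pitch) Rx(roll)).
In Python, from plant import sense, read_camera, sign_off, boxes_of, regions_of, spot_point gives the robot as it stands.
- The arm moves only by the shell command python3 -m crank 'ROWS' [FORCE]. ROWS is JSON, one flat list of numbers, 7 for each row, row after row: the shift along the tool's x, y, z in cm, then the turn, a rotation vector about the tool's x, y, z in degrees, then the opening in per cent of the stroke, from 0 (shut) to 100 (fully open). In form: [dx, dy, dz, wx, wy, wz, fingers, dx, dy, dz, wx, wy, wz, fingers, ...]. A call has 1 to 12 rows; each row shifts and turns the commanded pose from where the row before left it, along the tool's axes as they then stand; what a row does not reach is not made up. A row lasts 1/10 s, in which the tool goes at most 50 mm and 8.59 degrees, less where a joint would pass 70% of its speed; a pose out of reach is approached as far as the arm can. A call with a gripper value outside its range is refused whole. The fingers move at their own pace and stop on an object; FORCE is the grip in N (left out, the last holds). Time passes only in rows, so rows that do not move let the fingers close. It gives the time, the measured TCP pose, the force, the opening and the grip force at its end, in the units of the state.
- sense(): the state, without advancing time (a new reading comes with each control period).
- read_camera(name): name is "scene" or "top" or "wrist"; returns a dict with "frame" (400x640x3 uint8, red, green, blue), "range_z" (400x640 float32, mm along the optical axis (not along the pixel's ray), 0 where there is no reading), "fx", "fy", "cx", "cy" (pixels), "eye" and "rotation" of the camera in the world; the wrist camera has in their place "tool_from_camera" (4x4, takes a point from camera to tool coordinates, whose origin is the TCP and whose axes are the flange's). Camera axes: x right, y up, looking along -z (the intrinsics and any distortion apply to the point x, -y, -z); pixel columns grow to the right and rows downward; lengths in mm; the calibration is good to about 2 mm. A picture is of the moment at which its call begins: read the wrist's pose just before it.
- sign_off(): hands the job in; it is judged then, once.
Trained networks look in a picture, given as the dict that the camera call returned (one of the last four; its "shot" number tells which), for a name from the list of things; names that differ only in an ending like _2 or _b are one class to them, and where a whole thing is asked for, a point or a joint stands for the part that bears it (a point fixed in the world has none). Each returns a list of dicts, best first, with "score" (0 to 1); they miss things now and then, are a little off and sometimes report something else, mostly with a low value. They report only what shows in the picture. A call takes as long as a camera call.
- boxes_of(target, picture): "point" ([x, y, z] in mm, in world coordinates, good to about 4 mm: the middle of the surface that is visible of it).
- regions_of(target, picture): "mask" (400x640 bool, what is visible of it).
- spot_point(target, picture): "point" ([x, y, z] in mm, in world coordinates, good to about 4 mm: a listed point, or the origin of a listed thing).
The state is a dict: "time": time; "joint_pos": joint angles; "dq": joint speeds; "joint_torque": joint torques, N m; "ee_pos": TCP position; "eef_rot": TCP orientation; "wrist_force": force on the tool from outside, world axes, zero at the start; "torque": the same for the moment, N m; "gripper_width": finger opening in mm; "finger_force": force on a finger pad.
Only numpy, scipy, OpenCV 4.12 (cv2) and the standard library are available. Lean on these libraries where they do the work, as an engineer would, in place of code of your own. Each camera call takes 0.05 s, during which the arm holds its last target. There are 200 camera calls.

### The job

Slide the sample carrier along its track until the raised lid of its pot bears lightly against the bridge bar, hold it there for a moment, then press the lid fully home. Then slide the carrier on under the bar until it bears lightly on the end stop's screw, hold it there for a moment and leave it there. Bar and stop must never take more than 15 N, nor the lid more than 25 N; leave the other things on the bench alone.

Things in the scene. Friction and masses are not known exactly. Their poses are not given: they have to be found in the camera images.
- gauge: Fixed aluminium gauge, 336 (x) by 130 (y) mm, with a straight track along x; +x, away from the robot, is the push direction. Track surface 14 mm above this origin. Side rails (tops 27 mm above the origin, 34 to 51 mm off the centre line) lap over the carrier's flanges: it slides (2.5 mm side play) but cannot lift. On its levelling feet its height varies by 6 mm.
- bridge: Fixed steel bar across the track, 130 mm long, 16 mm thick along x, 14 mm high, on a post at each end (55 to 65 mm off the centre line). Origin: middle of the lower edge of its near face, which the carrier comes to, 60 mm above the track: 2 mm above the top of a lid that is home. x: push direction, z: up.
- end_stop: Fixed dark steel stop block at the far end of the track, 64 mm wide, 20 mm high. Origin: middle of the lower edge of its near face, on the track; x: push direction. From this face a hard stop screw with a round 12 mm head, 8 mm above the track, sticks out towards the carrier by 4 to 22 mm, set differently each time; the carrier's front edge meets the screw head.
- carrier: Loose grey carrier, about 0.35 kg, captive in the track. Origin on its underside; x: push direction, z: up. Front edge at x = +70 mm, rear edge at -85 mm; 78 mm wide at the base, 60 mm above. A white pot, 44 mm wide, is fixed on it at x = +35 mm. With its front edge on the stop screw, the lid has passed right under the bar.
- tab (a point): Point to hold or push on the carrier's upright grip tab, which is 14 mm thick (x), 40 mm wide (y) and stands 14 to 60 mm above the carrier's underside. The point is on the tab's middle, 47 mm above the underside and 75 mm behind the carrier's origin. Axes as the carrier's.
- lid: White round push-in lid of the pot, 44 mm wide, 13 mm high. Origin: centre of its top face. It slides only up and down on the carrier. Home, its top is 58 mm above the carrier's underside; at the start it stands 4.5 to 8 mm higher and would hit the bar. It moves down under about 6 N, stays where left, and meets a hard stop when home.
- amber: Bystander: brown bottle with a black cap, 54 mm wide, 130 mm high. Origin: centre of its underside.
- jar: Bystander: jar with a red screw lid, 64 mm wide, 75 mm high. Origin: centre of its underside.
- dish: Bystander: culture dish lying flat, 90 mm wide, 15 mm high. Origin: centre of its underside.
- timer: Bystander: small bench timer, 45 x 70 x 29 mm. Origin: centre of its underside.

How it is judged (in metres and radians):
On the way, in this order (a step that is already met when the one before it is completed fails the run):
1. the raised lid bears against the bridge bar with at least 2 N (contact force between lid and bridge above 2 N and z of lid in the frame of carrier above 0.061 m), for 0.2 s.
2. the lid is pressed home (within 1 mm) (z of lid in the frame of carrier below 0.059 m), for 0.2 s.
3. the carrier bears on the end stop's screw with at least 2 N (contact force between carrier and end_stop above 2 N and z of lid in the frame of carrier below 0.059 m), for 0.3 s.
At the end, for the whole second after the job is handed in: The carrier rests in its track at the stop screw (its front edge within 25 mm of the stop block's face, as the screw's setting allows), the lid right beyond the bridge bar and home within 1 mm (x of carrier in the frame of end_stop above -0.095 m and z of carrier in the frame of end_stop below 0.003 m and z of lid in the frame of carrier below 0.059 m and linear speed of carrier below 0.01 m/s); the robot touches nothing.
It fails at once if more than 15 N on the bridge bar (contact force between bridge and anything else above 15 N).
It fails at once if more than 15 N on the end stop (contact force between end_stop and anything else above 15 N).
It fails at once if more than 25 N on the lid (contact force between lid and anything else above 25 N).
It fails at once if a bystander is moved by more than 20 mm (distance of any of amber, jar, dish, timer from where it was at the start of the episode above 0.02 m).
It also fails if it takes over 72 s, if anything falls off the work surface, if the arm or the gripper's body presses on something with over 40 N, if the wrist force passes 120 N, or if a joint passes its speed limit or range.

## Working session

There is one attempt and no reset: what is moved stays moved. The work goes in short steps, Python scripts to look and compute and a shell command to move; the robot and the scene stay as the last step left them, time stands still between calls to the robot, and variables do not carry over. Pictures are saved under pics/ and viewed, at most 10 in all, crops included, and the job is handed in when it is done.

```bash
mkdir -p pics; ls; cat > h.py <<'E'
import numpy as np, cv2
from plant import *
def save(p,n): cv2.imwrite('pics/'+n+'.png',p['frame'][:,:,::-1])
E
python3 - <<'E'
from h import *
s=sense(); print({k:np.round(v,3) for k,v in s.items()})
for c in ['top','scene']:
    p=read_camera(c); save(p,c+'0')
    for n in ['gauge','bridge','end_stop','carrier','tab','lid','amber','jar','dish','timer']:
        r=spot_point(n,p)
        print(c,n,[(np.round(d['point']).tolist(),round(d['score'],2)) for d in r[:2]])
E
```

```text
pics
{'time': np.float64(0.0), 'joint_pos': array([-1.207,  0.629,  0.038,  1.518, -0.027,  0.996, -0.02 ]), 'dq': array([0.   , 0.   , 0.001, 0.   , 0.003, 0.001, 0.002]), 'joint_torque': array([-1.0000e-03, -5.4973e+01,  1.1440e+00, -1.8663e+01, -5.2000e-02,
        2.4000e-02,  0.0000e+00]), 'ee_pos': array([270.528, 590.274, 176.69 ]), 'eef_rot': array([-3.14 ,  0.   ,  2.712]), 'wrist_force': array([-0.079, -0.596, -0.379]), 'torque': array([ 0.053, -0.03 , -0.031]), 'finger_force': np.float64(0.0), 'gripper_width': np.float64(94.095)}
top gauge [([565.0, -303.0, 6.0], 0.89), ([425.0, 243.0, 1.0], 0.21)]
top bridge [([591.0, -308.0, 77.0], 0.71), ([684.0, -344.0, 21.0], 0.59)]
top end_stop [([686.0, -343.0, 23.0], 0.48)]
top carrier [([507.0, -280.0, 20.0], 0.62)]
top tab [([438.0, -259.0, 66.0], 0.94), ([423.0, 246.0, -1.0], 0.57)]
top lid [([545.0, -295.0, 87.0], 0.81)]
top amber [([686.0, -119.0, -1.0], 0.63)]
top jar [([657.0, 1.0, 2.0], 0.6)]
top dish [([402.0, 30.0, -2.0], 0.82), ([654.0, -1.0, 3.0], 0.69)]
top timer [([422.0, 245.0, -0.0], 0.69), ([656.0, 0.0, 6.0], 0.52)]
scene gauge [([564.0, -304.0, 4.0], 0.85)]
scene bridge [([595.0, -310.0, 80.0], 0.64)]
scene end_stop [([687.0, -346.0, 19.0], 0.77), ([508.0, -285.0, 20.0], 0.58)]
scene carrier [([506.0, -286.0, 19.0], 0.72)]
scene tab [([435.0, -258.0, 63.0], 0.94)]
scene lid [([541.0, -293.0, 86.0], 0.52)]
scene amber [([687.0, -124.0, -1.0], 0.97)]
scene jar [([657.0, -2.0, 0.0], 0.89)]
scene dish []
scene timer [([432.0, 244.0, 1.0], 0.65)]
```

View images.

View pics/top0.png

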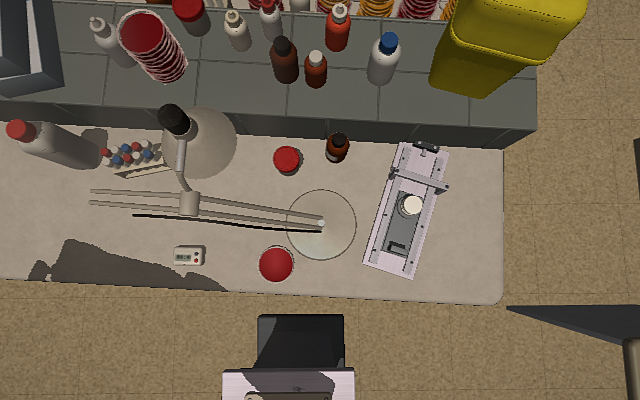

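View pics/scene0.png

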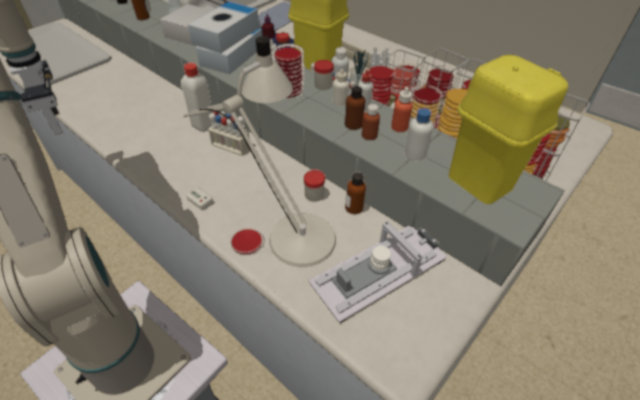

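```bash
cat >> h.py <<'E'
def cloud(p):
    z=p['range_z']; v,u=np.mgrid[:400,:640]
    c=np.stack([(u-p['cx'])/p['fx']*z,-(v-p['cy'])/p['fy']*z,-z],-1)
    return c@np.array(p['rotation']).T+np.array(p['eye']), z>0
E
python3 - <<'E'
from h import *
H={}
for c in ['top','scene']:
    p=read_camera(c); X,ok=cloud(p); P=X[ok]
    H=np.full((12,18),-1)
    for x,y,z in P:
        i=int((x-150)//50); j=int((y+400)//60)
        if 0<=i<12 and 0<=j<18: H[i,j]=max(H[i,j],z)
    print(c,'cols y from',-400,'step 60; rows x from 150 step 50'); print(H)
    if c=='top':
        for n,z0 in(('tab',0),):
            pass
        # gauge-frame estimate from mask
        m=regions_of('gauge',p)[0]['mask']&ok
        Q=X[m]; q=Q[(Q[:,2]<60)][:,:2].astype(np.float32); r=cv2.minAreaRect(q); print(r, np.percentile(Q[:,2],[5,25,50,75,95]))
        for n in ['lid','tab','bridge','end_stop','carrier']:
            m=regions_of(n,p)[0]['mask']&ok; Q=X[m]; print(n,m.sum(),np.round(np.percentile(Q,[5,50,95],axis=0)).tolist())
E
```

```text
Traceback (most recent call last):
  File "h.py", line 7, in cloud
    return c@np.array(p['rotation']).T+np.array(p['eye']), z>0
           ~~~~~~~~~~~~~~~~~~~~~~~~~~~^~~~~~~~~~~~~~~~~~~
ValueError: operands could not be broadcast together with shapes (400,640) (3,)
```

```bash
sed -i "s/np.array(p\['rotation'\]).T/Rotation.from_euler('xyz',p['rotation']).as_matrix().T/; 1a from scipy.spatial.transform import Rotation" h.py
python3 - <<'E'
from h import *
for c in ['top','scene']:
    p=read_camera(c); X,ok=cloud(p); P=X[ok]
    H=np.full((12,18),-1)
    for x,y,z in P:
        i=int((x-150)//50); j=int((y+400)//60)
        if 0<=i<12 and 0<=j<18: H[i,j]=max(H[i,j],z)
    print(c,'cols y from',-400,'step 60; rows x from 150 step 50'); print(H)
    if c=='top':
        m=regions_of('gauge',p)[0]['mask']&ok
        Q=X[m]; q=Q[(Q[:,2]<60)][:,:2].astype(np.float32); r=cv2.minAreaRect(q); print(r, np.percentile(Q[:,2],[5,25,50,75,95]))
        for n in ['lid','tab','bridge','end_stop','carrier']:
            r=regions_of(n,p)
            if r: m=r[0]['mask']&ok; Q=X[m]; print(n,m.sum(),np.round(np.percentile(Q,[5,50,95],axis=0)).tolist())
E
```

```text
top cols y from -400 step 60; rows x from 150 step 50
[[ -1  -1  -1  -1  -1  -1  -1  -1  -1  -1  -1  -1  -1  -1  -1  -1  -1  -1]
 [ -1  -1  -1  -1  -1  -1  -1  -1  -1  -1  -1  -1  -1  -1  -1  -1  -1  -1]
 [ -1  -1  -1  -1  -1  -1  -1  -1  -1  -1  -1  -1  -1  -1  -1  -1  -1  -1]
 [  4   4   5   4   4   4   4   3   4   2   0  -1  -1  -1  -1  -1  -1  -1]
 [  5  35  36  23   3   4  17  17   4   5   4   4   4   4   4   4   4   3]
 [  5  37  82  36  22  23  21  18   4   4  31  29   4   4   5   4   4   5]
 [ 22  38  43  35  26 114 200 282 347 348 301 269   4   5   4   4   4   4]
 [ 34  88  89  21  27 114 189 263 405 348 297 271 222 186   4   5   4   4]
 [ 97  97  85   4  21  23  19 346 408 394   3 242 222 185   5   5   4   4]
 [ 38  96  98   5   4   3  78 359 457 456   3 117 122 119 179 187   4   5]
 [ 43  42  34   4 132  98  78 336 388 358  -1 121 122 124 226 231   2   4]
 [378 164 163 163 163 164 163 162 163 162 164 162 162 156 187 193   1  -1]]
((545.304443359375, -297.9090576171875), (135.5583953857422, 346.84246826171875), 71.5652847290039) [17.07831383 19.32234299 21.86370414 32.85216
[... 677 characters left out ...]
 -1  -1 347 542 533 232]
 [  4   4   3   3   2   4   4   3   2   2   1  -1  -1  -1  -1  -1 529 348]
 [  4  35  34  22   3   5  17  17   5   5   3   4   4   5   3   8   3   4]
 [  4  37  82  36  23  22  21  20   5   4  31  28   4   6   5   5   6   4]
 [ 22  37  37  34  26 113 200 282 348 346 301   5   5   5   4   5   6   4]
 [ 35  89  88  21  29 113 187 264 400 347 296 257 220 184   5   4   4   4]
 [ 99  97  86   4  22  23  21 350 411 381   5 232 210 184   3   5   4   5]
 [ 36  96  99   6   5   4  77 357 457 457   5 115 120 121 172 185   7   4]
 [147  41  22   4 134  98  77 336 368   4   4 122 122 118 229 231   3   4]
 [368 163 163 163 163 163 163 163 163 163 163 160 155  47 187 194  -1   3]]
```

```bash
python3 -m crank '[0,-4,0,0,0,0,0, 0,-4,0,0,0,0,0, 0,-4,0,0,0,0,0, 0,-4,0,0,0,0,0, 0,-4,0,0,0,0,0, 0,-4,0,0,0,0,0, 0,-1,0,0,0,0,0, 0,0,0,0,0,0,0]'; python3 -m crank '[0,0,0,0,0,8.5,0, 0,0,0,0,0,8.5,0, 0,0,0,0,0,8.5,0, 0,0,0,0,0,8.5,0, 0,0,0,0,0,8.5,0, 0,0,0,0,0,8.5,0, 0,0,0,0,0,8.5,0, 0,0,0,0,0,8.5,0, 0,0,0,0,0,8.5,0, 0,0,0,0,0,8.5,0, 0,0,0,0,0,5,0, 0,0,0,0,0,0,0]'; python3 -c "
from h import *;s=sense();print(s['joint_pos'],s['ee_pos'],s['eef_rot'])"
```

```text
time: 2.35
ee_pos: [166.3, 362.9, 178.1]
eef_rot: [3.141, -0.0, 2.712]
wrist_force: [-0.3, 0.9, 0.1]
gripper_width: 33.4
finger_force: 0.0
time: 3.55
ee_pos: [167.6, 365.7, 177.7]
eef_rot: [3.141, -0.002, 1.141]
wrist_force: [-0.1, 0.8, -0.2]
gripper_width: 0.0
finger_force: 0.0
[-1.54345721  0.30031439  0.42577806  2.17007436 -0.18854707  0.70337685
 -1.41985904] [167.62529663 365.72534582 177.72081404] [ 3.14061991e+00 -2.03541279e-03  1.14131908e+00]
```

```bash
python3 -m crank '[-0.22,4.2,0,0,0,6,0, -0.22,4.2,0,0,0,6,0, -0.22,4.2,0,0,0,6,0, -0.22,4.2,0,0,0,6,0, 0,0,0,0,0,0,0]' ; python3 -c "
from h import *;s=sense();print(s['joint_pos'],s['ee_pos'],s['eef_rot'])"
```

```text
time: 4.05
ee_pos: [305.7, 261.1, 178.1]
eef_rot: [3.139, -0.003, 0.714]
wrist_force: [-0.8, 0.5, 0.5]
gripper_width: 0.3
finger_force: 0.0
[-1.22202268  0.31788575  0.57481775  2.17336377 -0.25860958  0.71258582
 -1.33034978] [305.7105018  261.08807508 178.09666648] [ 3.13869916e+00 -2.71767453e-03  7.13787727e-01]
```

```bash
python3 -m crank '[-0.22,4.2,0,0,0,6,0, -0.22,4.2,0,0,0,6,0, -0.22,4.2,0,0,0,6,0, -0.22,4.2,0,0,0,6,0, -0.22,4.2,0,0,0,6,0, -0.22,4.2,0,0,0,6,0, 0,0,0,0,0,0,0]' ; python3 -c "
from h import *;s=sense();print(s['joint_pos'],s['ee_pos'],s['eef_rot'])"
```

```text
time: 4.75
ee_pos: [401.3, 31.4, 178.1]
eef_rot: [3.139, -0.003, 0.087]
wrist_force: [0.9, 0.7, 0.1]
gripper_width: 0.5
finger_force: 0.0
[-0.72711164  0.35628398  0.76776023  2.1749215  -0.36538299  0.73593675
 -1.20018157] [401.31347983  31.42334309 178.1268686 ] [ 3.13886779e+00 -2.61631770e-03  8.67281053e-02]
```

```bash
python3 -m crank '[-0.22,4.2,0,0,0,6,0, -0.22,4.2,0,0,0,6,0, -0.22,4.2,0,0,0,6,0, -0.22,4.2,0,0,0,6,0, -0.22,4.2,0,0,0,6,0, 0,0,0,0,0,0,0]' ; python3 -c "
from h import *;s=sense();print(s['joint_pos'],s['ee_pos'],s['eef_rot'])"
```

```text
time: 5.35
ee_pos: [364.0, -173.4, 178.1]
eef_rot: [3.139, -0.002, -0.436]
wrist_force: [0.8, 0.4, 0.2]
gripper_width: 0.5
finger_force: 0.0
[-0.2894698   0.39551816  0.90334577  2.17493253 -0.4498562   0.76310088
 -1.09718769] [ 364.00888579 -173.35086797  178.0938676 ] [ 3.13908601e+00 -2.32933176e-03 -4.35796987e-01]
```

```bash
python3 -m crank '[0,0,-4,0,0,-6.07,0, 2.8,2.8,-4,0,0,0,0, 2.9,2.8,0,0,0,0,0, 0,0,0,0,0,0,0, 0,0,0,0,0,0,0]' ; python3 - <<'E'
from h import *
s=sense(); p=read_camera('wrist'); save(p,'w0'); print(s['joint_pos'],s['ee_pos'],s['eef_rot'])
T=np.array(p['tool_from_camera']); p['rotation']
E
cat >> h.py <<'E'
def wcloud(p,s):
    z=p['range_z']; v,u=np.mgrid[:400,:640]
    c=np.stack([(u-p['cx'])/p['fx']*z,-(v-p['cy'])/p['fy']*z,-z],-1)
    T=np.array(p['tool_from_camera']); R=Rotation.from_euler('xyz',s['eef_rot']).as_matrix()
    return (c@T[:3,:3].T+T[:3,3])@R.T+s['ee_pos'], z>0
E
```

```text
time: 5.85
ee_pos: [399.4, -235.3, 252.6]
eef_rot: [-3.142, 0.001, -0.321]
wrist_force: [-0.1, 0.1, -0.4]
gripper_width: 0.5
finger_force: 0.0
[-0.1935339   0.38366317  0.92625188  1.92424203 -0.36032777  1.01099744
 -0.997613  ] [ 399.44292853 -235.28529251  252.58697548] [-3.14158199e+00  1.33478291e-03 -3.20790134e-01]Traceback (most recent call last):
  File "<stdin>", line 3, in <module>
KeyError: 'rotation'
```

View pics/w0.png

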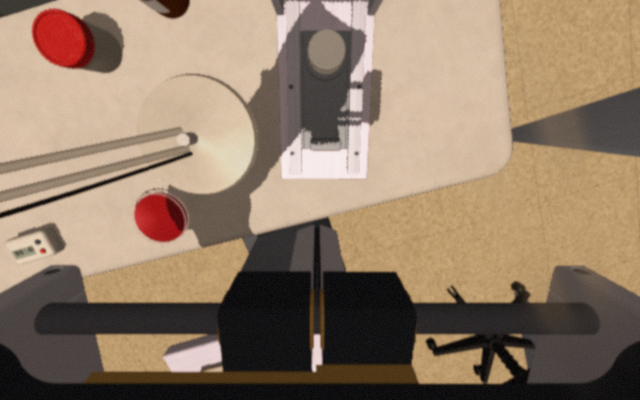

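```bash
python3 - <<'E'
from h import *
s=sense(); p=read_camera('wrist'); X,ok=wcloud(p,s)
for n in ['gauge','tab','lid','carrier','bridge']:
    r=spot_point(n,p); print(n,[(np.round(d['point']).tolist(),round(d['score'],2)) for d in r[:1]])
def fit(X,ok,tag):
    m=ok&(X[...,2]>8)&(X[...,2]<150)&(np.hypot(X[...,0]-550,X[...,1]+300)<190)&(X[...,0]<720)
    Q=X[m]
    for z0,z1 in[(10,60)]:
        q=Q[(Q[:,2]>z0)&(Q[:,2]<z1)][:,:2].astype(np.float32); r=cv2.minAreaRect(q); print(tag,r)
    a=-0.325; e=np.array([np.cos(a),np.sin(a)]); n=np.array([-e[1],e[0]])
    U=Q[:,:2]@e; V=Q[:,:2]@n
    np.save(tag+'.npy',np.c_[U,V,Q[:,2]])
    c=None
    for u in range(480,820,20):
        k=(U>u)&(U<u+20)&(Q[:,2]<45)
        if k.sum()>10: print(u,np.round(np.percentile(V[k],[1,99]),1),np.round(np.median(Q[k,2]),1))
fit(X,ok,'wrist')
p=read_camera('top'); X,ok=cloud(p); fit(X,ok,'top')
E
```

```text
gauge [([561.0, -301.0, 9.0], 0.98)]
tab [([436.0, -258.0, 70.0], 0.73)]
lid [([542.0, -292.0, 85.0], 0.79)]
carrier [([509.0, -285.0, 18.0], 0.77)]
bridge []
wrist ((516.220703125, -222.53945922851562), (250.36367797851562, 236.70074462890625), 71.53024291992188)
480 [-169.8   34.5] 20.3
500 [-169.1   47.8] 31.7
520 [-168.7   59.1] 30.4
540 [-169.    67.5] 31.7
560 [-169.1   73.4] 32.1
580 [-169.6   75.8] 32.6
600 [-169.9  -42.4] 32.1
620 [-170.2  -41.8] 32.3
640 [-169.7  -42.5] 20.3
660 [-168.3  -43.4] 20.4
top ((571.0242309570312, -241.3013916015625), (249.37062072753906, 356.5118408203125), 71.56788635253906)
480 [-61.8  35.7] 18.8
500 [-163.9   49.9] 20.4
520 [-168.4   58.9] 29.7
540 [-168.7   67.3] 30.4
560 [-168.1   73.5] 31.4
580 [-169.    75.4] 31.6
600 [-169.1  -41. ] 31.3
620 [-169.2  -41.2] 31.8
640 [-168.6  -41.3] 20.4
660 [-165.8  -40.6] 20.7
680 [-167.1  -40.8] 20.8
700 [-168.6  -41.2] 20.3
720 [-168.4  -40.8] 20.1
740 [-168.5   32.2] 20.4
760 [-167.5  -40.3] 33.4
780 [-168.7 -113. ] 27.7
```

```bash
python3 -m crank '[0,1,4,0,0,0,0, 0,0,4,0,0,0,0, 0,0,4,0,0,0,0, 0,0,4,0,0,0,0, 0,0,4.2,0,0,0,0, 0,0,0,0,0,0,0, 0,0,0,0,0,0,0]' ; python3 - <<'E'
from h import *
s=sense(); p=read_camera('wrist'); save(p,'w1'); print(s['joint_pos'],s['eef_rot'],s['ee_pos'],s['wrist_force'])
E
```

```text
time: 6.95
ee_pos: [395.3, -246.1, 51.5]
eef_rot: [3.141, 0.001, -0.325]
wrist_force: [-0.1, -0.5, 0.7]
gripper_width: 0.5
finger_force: 0.0
[ 0.09922183  0.66444373  0.59828716  2.14475699 -0.73317722  0.54506566
 -0.64705905] [ 3.14148166e+00  8.77874797e-04 -3.24566336e-01] [ 395.27064915 -246.1015855    51.50473099] [-0.11330314 -0.54488413  0.71370254]
```

View pics/w1.png

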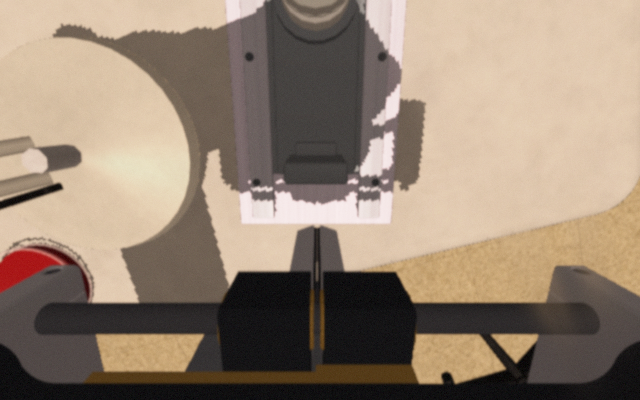

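```bash
cat > st.py <<'E'
from h import *
s=sense(); a=-.322; e=np.array([np.cos(a),np.sin(a),0]); n=np.array([-e[1],e[0],0])
d=s['ee_pos']-[436,-258,0]; f=s['wrist_force']
print('t %.2f u %.2f v %.2f z %.2f | Fu %.2f Fv %.2f Fz %.2f'%(s['time'],d@e,d@n,d[2],f@e,f@n,f[2]))
E
python3 -m crank '[0.5,0,0,0,0,0,0, 0.5,0,0,0,0,0,0, 0.5,0,0,0,0,0,0, 0.3,0,0,0,0,0,0, 0.2,0,0,0,0,0,0, 0,0,0,0,0,0,0]'>/dev/null; python3 st.py
python3 -m crank '[0.2,0,0,0,0,0,0, 0.2,0,0,0,0,0,0, 0.2,0,0,0,0,0,0, 0.2,0,0,0,0,0,0, 0.2,0,0,0,0,0,0]'>/dev/null; python3 st.py
python3 -m crank '[0.2,0,0,0,0,0,0, 0.2,0,0,0,0,0,0, 0.2,0,0,0,0,0,0]'>/dev/null; python3 st.py
```

```text
t 7.60 u -21.93 v -1.22 z 51.10 | Fu 0.14 Fv 0.10 Fz 0.05
t 8.10 u -14.18 v -1.07 z 50.77 | Fu -4.78 Fv -0.57 Fz 1.79
t 8.40 u -6.29 v -1.17 z 50.97 | Fu -3.01 Fv -0.38 Fz 0.31
```

```bash

python3 -m crank '[0.1,0,0,0,0,0,0, 0.1,0,0,0,0,0,0, 0.1,0,0,0,0,0,0, 0.1,0,0,0,0,0,0, 0.1,0,0,0,0,0,0]'>/dev/null; python3 st.py
python3 - <<'E'
from h import *
s=sense(); 
for c in ['wrist','top']:
    p=read_camera(c); 
    for n in ['lid','bridge','tab']:
        r=spot_point(n,p); print(c,n,[(np.round(d['point']).tolist(),round(d['score'],2)) for d in r[:1]])
    save(p,c+'2')
E
python3 st.py
```

```text
t 8.90 u -1.13 v -1.28 z 51.07 | Fu -3.21 Fv -0.15 Fz -0.06
wrist lid [([554.0, -297.0, 87.0], 0.9)]
wrist bridge []
wrist tab [([450.0, -262.0, 69.0], 0.87)]
top lid [([556.0, -303.0, 88.0], 0.83)]
top bridge [([593.0, -310.0, 79.0], 0.64)]
top tab []
t 9.30 u -0.98 v -1.32 z 51.15 | Fu -2.17 Fv 0.23 Fz -0.48
```

View pics/wrist2.png

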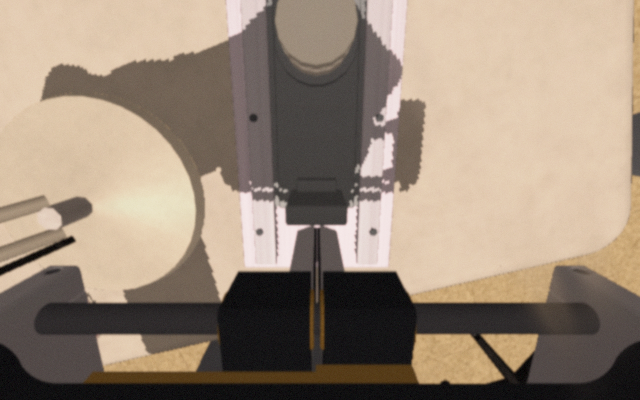

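```bash

python3 -m crank '[0.1,0,0,0,0,0,0, 0.1,0,0,0,0,0,0, 0.1,0,0,0,0,0,0, 0.1,0,0,0,0,0,0, 0.1,0,0,0,0,0,0, 0.1,0,0,0,0,0,0, 0.1,0,0,0,0,0,0, 0.1,0,0,0,0,0,0]'>/dev/null; python3 st.py
for i in 1; do python3 -m crank '[0.05,0,0,0,0,0,0, 0.05,0,0,0,0,0,0]'>/dev/null; python3 st.py; done
python3 -m crank '[0.05,0,0,0,0,0,0, 0.05,0,0,0,0,0,0]'>/dev/null; python3 st.py
python3 -m crank '[0.05,0,0,0,0,0,0, 0.05,0,0,0,0,0,0]'>/dev/null; python3 st.py
```

```text
t 10.10 u 6.86 v -1.32 z 51.09 | Fu -1.47 Fv -0.24 Fz 0.17
t 10.30 u 7.77 v -1.28 z 51.07 | Fu -2.82 Fv -0.03 Fz -0.27
t 10.50 u 8.77 v -1.28 z 51.09 | Fu -2.61 Fv -0.65 Fz -0.19
t 10.70 u 9.80 v -1.29 z 51.09 | Fu -2.10 Fv 0.11 Fz -0.42
```

```bash
echo "import sys; sys.exit(-(f@e)>5)" >> st.py
python3 -m crank '[0.05,0,0,0,0,0,0, 0.05,0,0,0,0,0,0]'>/dev/null; python3 st.py &&
python3 -m crank '[0.05,0,0,0,0,0,0, 0.05,0,0,0,0,0,0]'>/dev/null; python3 st.py &&
python3 -m crank '[0.05,0,0,0,0,0,0, 0.05,0,0,0,0,0,0]'>/dev/null && python3 st.py &&
python3 -m crank '[0.05,0,0,0,0,0,0, 0.05,0,0,0,0,0,0]'>/dev/null && python3 st.py &&
python3 -m crank '[0.05,0,0,0,0,0,0, 0.05,0,0,0,0,0,0]'>/dev/null && python3 st.py &&
python3 -m crank '[0.05,0,0,0,0,0,0, 0.05,0,0,0,0,0,0]'>/dev/null && python3 st.py
```

```text
t 10.90 u 10.80 v -1.33 z 51.08 | Fu -2.14 Fv -0.21 Fz 0.16
t 10.90 u 10.80 v -1.33 z 51.08 | Fu -2.14 Fv -0.21 Fz 0.16False
False
```

```bash
python3 st.py &&
python3 -m crank '[0.05,0,0,0,0,0,0, 0.05,0,0,0,0,0,0]'>/dev/null && python3 st.py &&
python3 -m crank '[0.05,0,0,0,0,0,0, 0.05,0,0,0,0,0,0]'>/dev/null && python3 st.py &&
python3 -m crank '[0.05,0,0,0,0,0,0, 0.05,0,0,0,0,0,0]'>/dev/null && python3 st.py &&
python3 -m crank '[0.05,0,0,0,0,0,0, 0.05,0,0,0,0,0,0]'>/dev/null && python3 st.py &&
python3 -m crank '[0.05,0,0,0,0,0,0, 0.05,0,0,0,0,0,0]'>/dev/null && python3 st.py
```

```text
t 10.90 u 10.80 v -1.33 z 51.08 | Fu -2.14 Fv -0.21 Fz 0.16False
```

Exit code fix (numpy bool), then continue.

```bash
sed -i 's/sys.exit(-(f@e)>5)/sys.exit(int(-(f@e)>5))/' st.py
python3 -m crank '[0.05,0,0,0,0,0,0, 0.05,0,0,0,0,0,0]'>/dev/null && python3 st.py &&
python3 -m crank '[0.05,0,0,0,0,0,0, 0.05,0,0,0,0,0,0]'>/dev/null && python3 st.py &&
python3 -m crank '[0.05,0,0,0,0,0,0, 0.05,0,0,0,0,0,0]'>/dev/null && python3 st.py &&
python3 -m crank '[0.05,0,0,0,0,0,0, 0.05,0,0,0,0,0,0]'>/dev/null && python3 st.py &&
python3 -m crank '[0.05,0,0,0,0,0,0, 0.05,0,0,0,0,0,0]'>/dev/null && python3 st.py &&
python3 -m crank '[0.05,0,0,0,0,0,0, 0.05,0,0,0,0,0,0]'>/dev/null && python3 st.py &&
python3 -m crank '[0.05,0,0,0,0,0,0, 0.05,0,0,0,0,0,0]'>/dev/null && python3 st.py &&
python3 -m crank '[0.05,0,0,0,0,0,0, 0.05,0,0,0,0,0,0]'>/dev/null && python3 st.py &&
python3 -m crank '[0.05,0,0,0,0,0,0, 0.05,0,0,0,0,0,0]'>/dev/null && python3 st.py &&
python3 -m crank '[0.05,0,0,0,0,0,0, 0.05,0,0,0,0,0,0]'>/dev/null && python3 st.py
```

```text
t 11.10 u 11.78 v -1.32 z 51.08 | Fu -3.08 Fv 0.14 Fz -0.04
t 11.30 u 12.81 v -1.33 z 51.09 | Fu -2.60 Fv -0.43 Fz 1.26
t 11.50 u 13.76 v -1.31 z 51.06 | Fu -2.50 Fv 0.19 Fz -0.27
t 11.70 u 14.78 v -1.33 z 51.08 | Fu -3.42 Fv 0.88 Fz -0.26
t 11.90 u 15.81 v -1.32 z 51.09 | Fu -4.22 Fv 0.23 Fz 0.52
t 12.10 u 16.83 v -1.32 z 51.10 | Fu -3.57 Fv -0.30 Fz 0.72
t 12.30 u 17.74 v -1.30 z 51.09 | Fu -4.03 Fv -1.09 Fz -0.01
t 12.50 u 17.95 v -1.26 z 50.96 | Fu -4.56 Fv -0.09 Fz 1.75
t 12.70 u 18.05 v -1.24 z 50.84 | Fu -7.50 Fv -0.90 Fz 2.72
```

```bash

python3 -m crank '[0.05,0,0,0,0,0,0, 0,0,0,0,0,0,0]'>/dev/null ; python3 st.py 
python3 -m crank '[0,0,0,0,0,0,0, 0,0,0,0,0,0,0, 0,0,0,0,0,0,0, 0,0,0,0,0,0,0]'>/dev/null ; python3 st.py
```

```text
t 12.90 u 18.07 v -1.23 z 50.79 | Fu -7.60 Fv 0.12 Fz 2.56
t 13.30 u 18.03 v -1.20 z 50.79 | Fu -6.65 Fv -0.34 Fz 1.64
```

```bash

python3 -m crank '[0.06,0,0,0,0,0,0, 0,0,0,0,0,0,0]'>/dev/null ; python3 st.py 
python3 -m crank '[0,0,0,0,0,0,0, 0,0,0,0,0,0,0, 0,0,0,0,0,0,0]'>/dev/null ; python3 st.py
python3 - <<'E'
from h import *
p=read_camera('top')
for n in ['lid','bridge']:
  print(n,[(np.round(d['point']).tolist(),round(d['score'],2)) for d in spot_point(n,p)[:1]])
p=read_camera('scene'); save(p,'s3')
for n in ['lid','bridge']:
  print(n,[(np.round(d['point']).tolist(),round(d['score'],2)) for d in spot_point(n,p)[:1]])
f=p['frame'][200:340,280:480,::-1]; cv2.imwrite('pics/s3c.png',cv2.resize(f,None,fx=4,fy=4,interpolation=cv2.INTER_CUBIC))
E
python3 st.py
```

```text
t 13.50 u 18.10 v -1.20 z 50.72 | Fu -9.21 Fv 0.32 Fz 2.33
t 13.80 u 18.11 v -1.22 z 50.74 | Fu -8.43 Fv -0.04 Fz 3.00
lid [([572.0, -309.0, 86.0], 0.72)]
bridge [([593.0, -308.0, 78.0], 0.6)]
lid [([570.0, -306.0, 84.0], 0.58)]
bridge [([593.0, -310.0, 81.0], 0.56)]
t 14.10 u 18.13 v -1.22 z 50.76 | Fu -7.56 Fv -0.49 Fz 3.09
```

View pics/s3c.png

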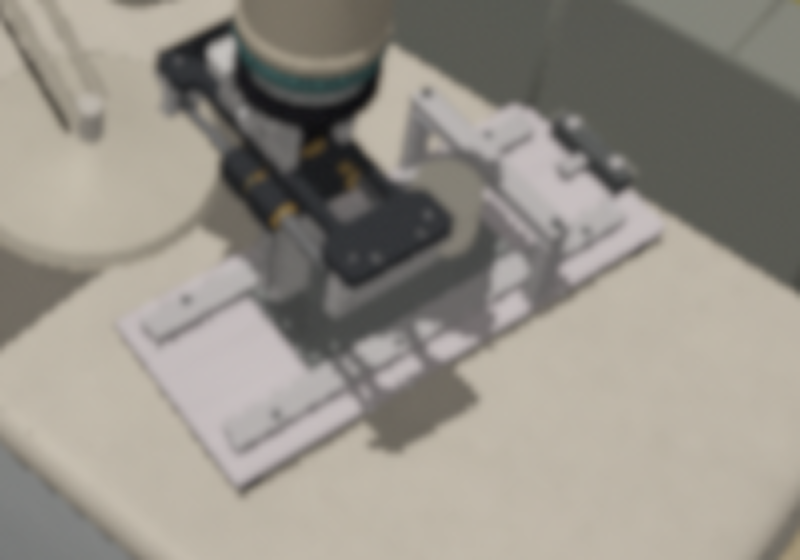

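```bash

python3 -m crank '[-0.5,0,0,0,0,0,0, -1,0,0,0,0,0,0, 0,0,-4,0,0,0,0, 0,0,-4,0,0,0,0, 4,0,0,0,0,0,0, 4,0,0,0,0,0,0, 4,0,0,0,0,0,0, 1.7,0,0,0,0,0,0, 0,0,0,0,0,0,0, 0,0,0,0,0,0,0]'>/dev/null ; python3 st.py 
python3 - <<'E'
from h import *
p=read_camera('top')
for n in ['lid','bridge']:
  print(n,[(np.round(d['point']).tolist(),round(d['score'],2)) for d in spot_point(n,p)[:1]])
f=p['frame'][120:260,340:480,::-1]; cv2.imwrite('pics/t4c.png',cv2.resize(f,None,fx=4,fy=4,interpolation=cv2.INTER_CUBIC))
E
```

```text
t 15.10 u 142.35 v -1.87 z 130.99 | Fu -1.05 Fv 0.33 Fz 0.87
lid []
bridge []
```

```bash
sed -i 's/sys.exit(.*/th=float(sys.argv[1]) if len(sys.argv)>1 else 99; sys.exit(int(max(-(f@e),f[2])>th))/' st.py
python3 -m crank '[-0.15,0,1.5,0,0,0,0, 0,0,1.5,0,0,0,0, 0,0,0.5,0,0,0,0, 0,0,0,0,0,0,0]'>/dev/null; python3 st.py 4 &&
python3 -m crank '[0,0,0.1,0,0,0,0, 0,0,0.1,0,0,0,0, 0,0,0.1,0,0,0,0, 0,0,0.1,0,0,0,0]'>/dev/null && python3 st.py 4 &&
python3 -m crank '[0,0,0.1,0,0,0,0, 0,0,0.1,0,0,0,0]'>/dev/null && python3 st.py 4 &&
python3 -m crank '[0,0,0.1,0,0,0,0, 0,0,0.1,0,0,0,0]'>/dev/null && python3 st.py 4 &&
python3 -m crank '[0,0,0.1,0,0,0,0, 0,0,0.1,0,0,0,0]'>/dev/null && python3 st.py 4 &&
python3 -m crank '[0,0,0.1,0,0,0,0, 0,0,0.1,0,0,0,0]'>/dev/null && python3 st.py 4 &&
python3 -m crank '[0,0,0.1,0,0,0,0, 0,0,0.1,0,0,0,0]'>/dev/null && python3 st.py 4
```

```text
t 15.65 u 140.14 v -1.14 z 94.33 | Fu -0.52 Fv -0.56 Fz 0.20
t 16.05 u 141.62 v -1.61 z 92.33 | Fu 0.23 Fv 0.66 Fz -0.36
t 16.25 u 141.44 v -1.58 z 90.13 | Fu -0.25 Fv 0.77 Fz 0.41
t 16.45 u 141.38 v -1.54 z 87.99 | Fu 0.27 Fv 0.00 Fz 0.60
t 16.65 u 141.37 v -1.57 z 85.99 | Fu -1.09 Fv 0.65 Fz -0.09
t 16.85 u 141.36 v -1.56 z 83.97 | Fu 1.29 Fv 0.20 Fz 0.40
t 17.05 u 141.38 v -1.55 z 82.00 | Fu -0.19 Fv 0.03 Fz -0.07
```

```bash

python3 -m crank '[0,0,0.05,0,0,0,0, 0,0,0.05,0,0,0,0]'>/dev/null && python3 st.py 11 &&
python3 -m crank '[0,0,0.05,0,0,0,0, 0,0,0.05,0,0,0,0]'>/dev/null && python3 st.py 11 &&
python3 -m crank '[0,0,0.05,0,0,0,0, 0,0,0.05,0,0,0,0]'>/dev/null && python3 st.py 11 &&
python3 -m crank '[0,0,0.05,0,0,0,0, 0,0,0.05,0,0,0,0]'>/dev/null && python3 st.py 11 &&
python3 -m crank '[0,0,0.05,0,0,0,0, 0,0,0.05,0,0,0,0]'>/dev/null && python3 st.py 11 &&
python3 -m crank '[0,0,0.05,0,0,0,0, 0,0,0.05,0,0,0,0]'>/dev/null && python3 st.py 11 &&
python3 -m crank '[0,0,0.05,0,0,0,0, 0,0,0.05,0,0,0,0]'>/dev/null && python3 st.py 11
```

```text
t 17.25 u 141.34 v -1.58 z 81.03 | Fu 0.02 Fv -0.66 Fz -0.12
t 17.45 u 141.37 v -1.59 z 80.05 | Fu 0.42 Fv 0.53 Fz -0.63
t 17.65 u 141.37 v -1.57 z 79.06 | Fu -0.48 Fv 0.00 Fz 0.30
t 17.85 u 141.36 v -1.58 z 78.06 | Fu 0.06 Fv 0.51 Fz 0.01
t 18.05 u 141.35 v -1.59 z 77.03 | Fu 1.00 Fv -0.16 Fz 1.27
t 18.25 u 141.36 v -1.56 z 76.04 | Fu -0.22 Fv 0.61 Fz -0.08
t 18.45 u 141.37 v -1.56 z 75.04 | Fu -0.05 Fv 0.82 Fz -0.71
```

```bash

python3 - <<'E'
from h import *
s=sense(); p=read_camera('wrist'); a=p['frame'][:,:,::-1]
q=read_camera('scene'); b=q['frame'][190:350,270:490,::-1]
cv2.imwrite('pics/c5.png',np.vstack([cv2.resize(a,(480,300)),cv2.resize(b,(480,300),interpolation=cv2.INTER_CUBIC)]))
for n in ['lid','carrier','tab']:
  print(n,[[(np.round(d['point']).tolist(),round(d['score'],2)) for d in spot_point(n,z)[:1]] for z in (p,q)])
print(s['gripper_width'])
E
```

```text
lid [[([572.0, -305.0, 88.0], 0.8)], [([574.0, -305.0, 88.0], 0.73)]]
carrier [[([540.0, -294.0, 17.0], 0.6)], [([538.0, -296.0, 23.0], 0.83)]]
tab [[([468.0, -268.0, 66.0], 0.9)], [([465.0, -269.0, 67.0], 0.86)]]
0.39861283121858815
```

View pics/c5.png

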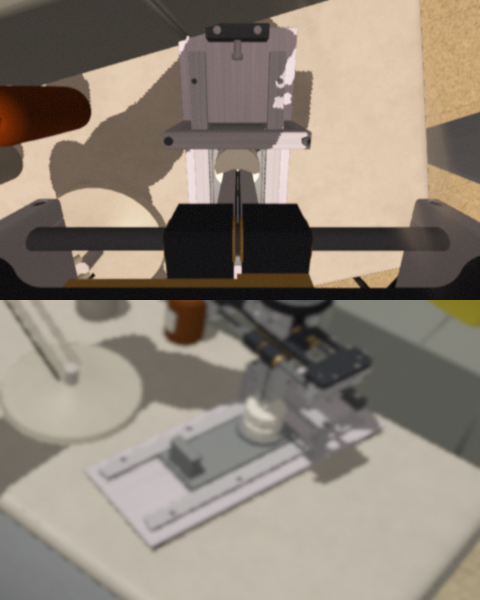

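```bash

python3 - <<'E'
from h import *
s=sense(); p=read_camera('wrist'); X,ok=wcloud(p,s)
print(s['ee_pos'],s['eef_rot'],s['wrist_force'])
a=-.322; e=np.array([np.cos(a),np.sin(a)]); n=np.array([-e[1],e[0]])
for v in range(190,300,6):
    print(v,[(round(float((X[v,u,:2]-[436,-258])@e)),round(float((X[v,u,:2]-[436,-258])@n)),round(float(X[v,u,2]))) if ok[v,u] else None for u in (290,304,312,322,332,345)])
E
```

```text
[ 569.62350679 -304.19038141   75.11165751] [-3.14152504e+00 -1.19182294e-05 -3.23859142e-01] [ 0.07524216  0.07378415 -0.00533785]
190 [(172, 16, 93), (172, 7, 92), (172, 2, 95), (172, -5, 94), (172, -12, 93), (172, -20, 92)]
196 [(168, 16, 94), (168, 7, 94), (168, 2, 94), (168, -5, 93), (168, -12, 94), (168, -20, 94)]
202 [(150, 21, 44), (161, 7, 85), (161, 2, 85), (162, -5, 85), (162, -12, 86), (149, -26, 43)]
208 [(156, 18, 80), (157, 7, 86), (157, 2, 84), (157, -5, 86), (157, -12, 84), (144, -26, 44)]
214 [(153, 17, 85), (153, 7, 85), (153, 2, 86), (153, -5, 85), (153, -12, 86), (139, -26, 44)]
220 [(148, 17, 85), (148, 7, 85), (148, 2, 86), (148, -5, 85), (148, -12, 86), (148, -22, 85)]
226 [(143, 18, 83), (144, 7, 86), (151, 1, 106), (152, -5, 107), (144, -12, 85), (144, -22, 85)]
232 [(139, 18, 86), (152, 6, 116), (151, 1, 115), (152, -5, 117), (152, -11, 116), (119, -27, 35)]
238 [(135, 18, 85), (152, 6, 126), (152, 1, 126), (152, -5, 126), (152, -10, 126), (113, -27, 34)]
244 [(107, 23, 33), (152, 5, 134), (151, 1, 133), (151, -4, 133), (152, -10, 135), (107, -27, 34)]
250 
[... 173 characters left out ...]
, (95, -28, 35)]
262 [(89, 23, 34), (151, 5, 154), (152, 1, 155), (151, -4, 154), (152, -9, 155), (89, -28, 34)]
268 [(151, 11, 159), (151, 4, 160), (152, 1, 161), (152, -4, 160), (151, -9, 160), (83, -28, 35)]
274 [(175, 6, 208), (175, 2, 208), (151, 1, 165), (151, -4, 165), (175, -6, 208), (175, -9, 208)]
280 [(175, 6, 210), (176, 2, 211), (152, 1, 171), (151, -4, 169), (175, -6, 211), (175, -9, 210)]
286 [(176, 6, 214), (175, 2, 214), (152, 0, 176), (152, -4, 176), (175, -5, 213), (175, -9, 214)]
292 [(175, 5, 216), (175, 2, 217), (174, 0, 214), (174, -3, 214), (175, -5, 217), (175, -9, 216)]
298 [(176, 5, 220), (175, 2, 219), (173, 0, 216), (174, -3, 216), (175, -5, 218), (176, -8, 220)]
```

```bash

python3 -m crank '[0,0,0.1,0,0,0,0, 0,0,0.1,0,0,0,0]'>/dev/null && python3 st.py 3 &&
python3 -m crank '[0,0,0.1,0,0,0,0, 0,0,0.1,0,0,0,0]'>/dev/null && python3 st.py 3 &&
python3 -m crank '[0,0,0.1,0,0,0,0, 0,0,0.1,0,0,0,0]'>/dev/null && python3 st.py 3 &&
python3 -m crank '[0,0,0.1,0,0,0,0, 0,0,0.1,0,0,0,0]'>/dev/null && python3 st.py 3 &&
python3 -m crank '[0,0,0.05,0,0,0,0, 0,0,0.05,0,0,0,0]'>/dev/null && python3 st.py 3 &&
python3 -m crank '[0,0,0.05,0,0,0,0, 0,0,0.05,0,0,0,0]'>/dev/null && python3 st.py 3 &&
python3 -m crank '[0,0,0.05,0,0,0,0, 0,0,0.05,0,0,0,0]'>/dev/null && python3 st.py 3 &&
python3 -m crank '[0,0,0.05,0,0,0,0, 0,0,0.05,0,0,0,0]'>/dev/null && python3 st.py 3 &&
python3 -m crank '[0,0,0.05,0,0,0,0, 0,0,0.05,0,0,0,0]'>/dev/null && python3 st.py 3 &&
python3 -m crank '[0,0,0.05,0,0,0,0, 0,0,0.05,0,0,0,0]'>/dev/null && python3 st.py 3
```

```text
t 19.10 u 141.36 v -1.55 z 73.02 | Fu -0.34 Fv -1.17 Fz -0.62
t 19.30 u 141.30 v -1.51 z 70.94 | Fu -0.64 Fv 0.12 Fz 0.40
t 19.50 u 141.38 v -1.55 z 69.00 | Fu -0.23 Fv -1.49 Fz 1.10
t 19.70 u 141.34 v -1.56 z 66.99 | Fu 0.20 Fv -0.37 Fz 0.21
t 19.90 u 141.37 v -1.57 z 66.05 | Fu -0.07 Fv -0.42 Fz -0.43
t 20.10 u 141.36 v -1.55 z 65.07 | Fu -0.45 Fv 0.37 Fz -0.74
t 20.30 u 141.39 v -1.56 z 64.06 | Fu -0.25 Fv 0.27 Fz 0.32
t 20.50 u 141.35 v -1.57 z 63.05 | Fu -0.56 Fv 0.29 Fz 0.01
t 20.70 u 141.33 v -1.55 z 62.02 | Fu -0.75 Fv 0.64 Fz -0.29
t 20.90 u 141.37 v -1.53 z 61.02 | Fu 0.34 Fv -0.12 Fz -0.92
```

```bash

python3 - <<'E'
from h import *
s=sense(); p=read_camera('wrist'); X,ok=wcloud(p,s)
print(s['ee_pos'])
a=-.322; e=np.array([np.cos(a),np.sin(a)]); n=np.array([-e[1],e[0]])
for v in range(200,250,4):
    print(v,[(round(float((X[v,u,:2]-[436,-258])@e)),round(float((X[v,u,:2]-[436,-258])@n)),round(float(X[v,u,2]))) if ok[v,u] else None for u in (304,314,318,322,332)])
w=p['frame'][140:260,240:400,::-1]
q=read_camera('scene'); b=q['frame'][220:320,330:450,::-1]
cv2.imwrite('pics/c6.png',np.hstack([cv2.resize(w,(400,300),interpolation=2),cv2.resize(b,(360,300),interpolation=2)]))
E
```

```text
[ 569.61707843 -304.188583     61.01871147]
200 [(169, 6, 94), (169, 0, 94), (169, -2, 94), (169, -5, 94), (169, -11, 94)]
204 [(167, 6, 94), (167, 0, 93), (166, -2, 93), (167, -5, 94), (166, -11, 92)]
208 [(162, 7, 86), (162, 0, 85), (161, -2, 85), (162, -5, 85), (162, -11, 86)]
212 [(159, 7, 85), (159, 0, 85), (159, -2, 86), (159, -5, 86), (159, -12, 86)]
216 [(156, 7, 84), (156, 0, 85), (156, -2, 85), (156, -5, 85), (156, -12, 85)]
220 [(153, 7, 85), (153, 0, 85), (153, -2, 85), (153, -5, 84), (153, -12, 85)]
224 [(151, 7, 86), (150, 0, 85), (150, -2, 84), (150, -5, 85), (150, -12, 84)]
228 [(152, 6, 96), (150, 0, 92), (150, -2, 92), (152, -5, 95), (148, -12, 85)]
232 [(152, 6, 103), (150, 0, 98), (150, -2, 98), (152, -5, 102), (152, -11, 103)]
236 [(151, 6, 108), (150, 0, 105), (150, -2, 105), (152, -5, 109), (152, -10, 109)]
240 [(151, 6, 114), (150, 0, 110), (150, -2, 111), (151, -4, 113), (152, -10, 115)]
244 [(151, 5, 119), (150, 0, 116), (150, -2, 117), (152, -4, 120), (152, -10, 120)]
248 [(151, 5, 124), (150, 0, 122), (150, -2, 121), (151, -4, 124), (152, -10, 125)]
```

View pics/c6.png

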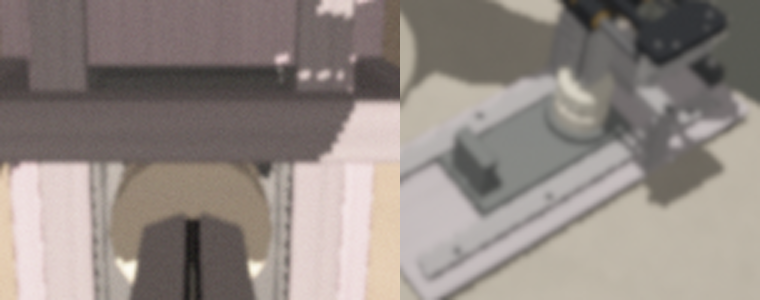

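```bash

python3 -m crank '[0,0,0.05,0,0,0,0, 0,0,0.05,0,0,0,0]'>/dev/null && python3 st.py 9 &&
python3 -m crank '[0,0,0.05,0,0,0,0, 0,0,0.05,0,0,0,0]'>/dev/null && python3 st.py 9 &&
python3 -m crank '[0,0,0.05,0,0,0,0, 0,0,0.05,0,0,0,0]'>/dev/null && python3 st.py 9 &&
python3 -m crank '[0,0,0.05,0,0,0,0, 0,0,0.05,0,0,0,0]'>/dev/null && python3 st.py 9 &&
python3 -m crank '[0,0,0.05,0,0,0,0, 0,0,0.05,0,0,0,0]'>/dev/null && python3 st.py 9 &&
python3 -m crank '[0,0,0.05,0,0,0,0, 0,0,0.05,0,0,0,0]'>/dev/null && python3 st.py 9 &&
python3 -m crank '[0,0,0.05,0,0,0,0, 0,0,0.05,0,0,0,0]'>/dev/null && python3 st.py 9 &&
python3 -m crank '[0,0,0.05,0,0,0,0, 0,0,0.05,0,0,0,0]'>/dev/null && python3 st.py 9 &&
python3 -m crank '[0,0,0.05,0,0,0,0, 0,0,0.05,0,0,0,0]'>/dev/null && python3 st.py 9 &&
python3 -m crank '[0,0,0.05,0,0,0,0, 0,0,0.05,0,0,0,0]'>/dev/null && python3 st.py 9
```

```text
t 21.20 u 141.38 v -1.58 z 60.05 | Fu 0.47 Fv -0.27 Fz -0.70
t 21.40 u 141.35 v -1.57 z 59.05 | Fu -0.16 Fv 0.28 Fz -0.52
t 21.60 u 141.33 v -1.56 z 58.01 | Fu -0.39 Fv -0.06 Fz -0.79
t 21.80 u 141.38 v -1.56 z 57.58 | Fu -1.76 Fv 1.03 Fz 6.35
t 22.00 u 141.42 v -1.53 z 57.13 | Fu -3.19 Fv 0.58 Fz 7.71
t 22.20 u 141.40 v -1.58 z 56.16 | Fu -1.64 Fv 0.63 Fz 7.38
t 22.40 u 141.43 v -1.55 z 55.15 | Fu -1.88 Fv 0.78 Fz 8.44
t 22.60 u 141.42 v -1.56 z 54.07 | Fu -1.13 Fv 0.76 Fz 6.25
t 22.80 u 141.38 v -1.56 z 52.98 | Fu -2.36 Fv 0.47 Fz 6.21
t 23.00 u 141.44 v -1.56 z 51.91 | Fu -1.89 Fv 0.10 Fz 7.24
```

```bash

python3 -m crank '[0,0,0.03,0,0,0,0, 0,0,0.02,0,0,0,0]'>/dev/null && python3 st.py 11 &&
python3 -m crank '[0,0,0.03,0,0,0,0, 0,0,0.02,0,0,0,0]'>/dev/null && python3 st.py 11 &&
python3 -m crank '[0,0,0.03,0,0,0,0, 0,0,0.02,0,0,0,0]'>/dev/null && python3 st.py 11 &&
python3 -m crank '[0,0,0.03,0,0,0,0, 0,0,0.02,0,0,0,0]'>/dev/null && python3 st.py 11 &&
python3 -m crank '[0,0,0.03,0,0,0,0, 0,0,0.02,0,0,0,0]'>/dev/null && python3 st.py 11 &&
python3 -m crank '[0,0,0.03,0,0,0,0, 0,0,0.02,0,0,0,0]'>/dev/null && python3 st.py 11 &&
python3 -m crank '[0,0,0.03,0,0,0,0, 0,0,0.02,0,0,0,0]'>/dev/null && python3 st.py 11
```

```text
t 23.20 u 141.42 v -1.59 z 51.39 | Fu -2.40 Fv 0.87 Fz 6.39
t 23.40 u 141.41 v -1.57 z 50.90 | Fu -1.63 Fv 0.99 Fz 5.59
t 23.60 u 141.41 v -1.56 z 50.40 | Fu -1.08 Fv 0.38 Fz 6.17
t 23.80 u 141.45 v -1.57 z 50.28 | Fu -3.18 Fv 0.61 Fz 8.95
t 24.00 u 141.47 v -1.55 z 50.25 | Fu -3.18 Fv 2.02 Fz 12.98
```

```bash

python3 -m crank '[0,0,0,0,0,0,0, 0,0,0,0,0,0,0, 0,0,0,0,0,0,0]'>/dev/null; python3 st.py
python3 -m crank '[0,0,-1,0,0,0,0, 0,0,-4,0,0,0,0, 0,0,-3,0,0,0,0, -4,0,0,0,0,0,0, -4,0,0,0,0,0,0, -4,0,0,0,0,0,0, -2,0,0,0,0,0,0, 0,0,0,0,0,0,0, 0,0,0,0,0,0,0]'>/dev/null; python3 st.py
python3 - <<'E'
from h import *
a=-.322; e=np.array([np.cos(a),np.sin(a)]); n=np.array([-e[1],e[0]])
s=sense(); p=read_camera('wrist'); X,ok=wcloud(p,s)
for nm in ['lid','tab','end_stop','bridge']:
  print(nm,[(np.round(d['point']).tolist(),np.round((np.array(d['point'][:2])-[436,-258])@np.c_[e,n]).tolist(),round(d['score'],2)) for d in spot_point(nm,p)[:1]])
r=regions_of('lid',p)
if r:
  Q=X[r[0]['mask']&ok]; print(np.percentile(Q[:,2],[10,30,50,70,90]))
U=(X[...,:2]-[436,-258])@e; V=(X[...,:2]-[436,-258])@n
k=ok&(abs(V)<15)&(U>-20)&(U<300)
for u in range(20,300,6):
    m=k&(U>=u)&(U<u+6)
    if m.sum(): print(u,np.round(np.percentile(X[m][:,2],[10,90])),end=' ')
E
```

```text
t 24.30 u 141.48 v -1.57 z 50.27 | Fu -4.10 Fv 1.41 Fz 10.97
t 25.20 u 2.62 v -1.30 z 129.12 | Fu 0.95 Fv -0.76 Fz -1.12
lid [([572.0, -304.0, 80.0], [143.0, -0.0], 0.82)]
tab [([470.0, -267.0, 67.0], [35.0, 3.0], 0.88)]
end_stop [([402.0, 34.0, 1.0], [-124.0, 267.0], 0.68)]
bridge [([571.0, -301.0, 81.0], [142.0, 2.0], 0.74)]
[76.55718456 77.24318541 77.67209189 78.08236876 78.60878707]
20 [278. 290.] 26 [274. 290.] 32 [262. 278.] 38 [43. 80.] 44 [42. 44.] 50 [33. 39.] 56 [33. 35.] 62 [33. 35.] 68 [33. 35.] 74 [33. 35.] 80 [33. 35.] 86 [33. 35.] 92 [33. 35.] 98 [33. 35.] 104 [33. 35.] 110 [33. 35.] 116 [34. 44.] 122 [44. 78.] 128 [76. 79.] 134 [77. 79.] 140 [77. 79.] 146 [77. 79.] 152 [77. 79.] 158 [77. 79.] 164 [77. 78.] 176 [33. 35.] 182 [19. 21.]
```

```bash

python3 -m crank '[0,0,4,0,0,0,0, 0,0,4,0,0,0,0, 0,0,1.5,0,0,0,0, 0.5,0,0,0,0,0,0, 0.5,0,0,0,0,0,0, 0,0,0,0,0,0,0]'>/dev/null; python3 st.py 6 &&
python3 -m crank '[0.1,0,0,0,0,0,0, 0.1,0,0,0,0,0,0, 0.1,0,0,0,0,0,0, 0.1,0,0,0,0,0,0, 0.2,0,0,0,0,0,0, 0.2,0,0,0,0,0,0, 0.2,0,0,0,0,0,0]'>/dev/null; python3 st.py 6 &&
python3 -m crank '[0.2,0,0,0,0,0,0, 0.2,0,0,0,0,0,0, 0.2,0,0,0,0,0,0]'>/dev/null; python3 st.py 6 &&
python3 -m crank '[0.2,0,0,0,0,0,0, 0.2,0,0,0,0,0,0, 0.2,0,0,0,0,0,0]'>/dev/null; python3 st.py 6 &&
python3 -m crank '[0.2,0,0,0,0,0,0, 0.2,0,0,0,0,0,0, 0.2,0,0,0,0,0,0]'>/dev/null; python3 st.py 6
```

```text
t 26.10 u 13.68 v -1.88 z 34.65 | Fu -0.67 Fv -0.56 Fz 1.14
t 26.80 u 18.33 v -1.10 z 33.32 | Fu -6.12 Fv -0.58 Fz 4.87
t 26.80 u 18.33 v -1.10 z 33.32 | Fu -6.12 Fv -0.58 Fz 4.87
t 26.80 u 18.33 v -1.10 z 33.32 | Fu -6.12 Fv -0.58 Fz 4.87
t 26.80 u 18.33 v -1.10 z 33.32 | Fu -6.12 Fv -0.58 Fz 4.87
```

```bash
python3 -m crank '[0,0,0,0,0,0,0, 0,0,0,0,0,0,0]'>/dev/null; python3 st.py
python3 -m crank '[0.05,0,0,0,0,0,0, 0.05,0,0,0,0,0,0]'>/dev/null; python3 st.py
python3 - <<'E'
from h import *
a=-.322; e=np.array([np.cos(a),np.sin(a)]); n=np.array([-e[1],e[0]])
s=sense(); p=read_camera('wrist'); X,ok=wcloud(p,s); save(p,'w7')
U=(X[...,:2]-[436,-258])@e; V=(X[...,:2]-[436,-258])@n
k=ok&(abs(V)<15)&(U>-20)&(U<300)
for u in range(14,300,4):
    m=k&(U>=u)&(U<u+4)
    if m.sum(): print(u,np.round(np.percentile(X[m][:,2],[10,90])),end=' ')
E
```

```text
t 27.00 u 18.88 v -1.09 z 33.30 | Fu -5.43 Fv 0.28 Fz 3.43
t 27.20 u 18.90 v -1.09 z 33.31 | Fu -8.32 Fv -0.75 Fz 7.26
14 [122. 124.] 18 [122. 165.] 22 [121. 165.] 26 [ 84. 120.] 30 [ 79. 114.] 34 [ 79. 182.] 38 [179. 187.] 42 [ 62. 194.] 46 [ 44. 183.] 50 [165. 182.] 54 [ 34. 181.] 58 [33. 35.] 62 [33. 35.] 66 [33. 35.] 70 [33. 35.] 74 [33. 35.] 78 [33. 35.] 82 [33. 35.] 86 [33. 35.] 90 [33. 35.] 94 [33. 35.] 98 [33. 35.] 102 [33. 35.] 106 [33. 35.] 110 [33. 35.] 114 [33. 35.] 118 [33. 44.] 122 [43. 77.] 126 [44. 78.] 130 [77. 79.] 134 [77. 79.] 138 [77. 79.] 142 [77. 79.] 146 [77. 79.] 150 [77. 79.]
```

View pics/w7.png

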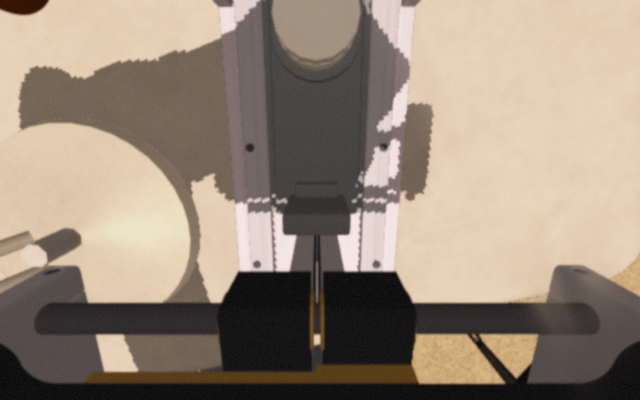

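```bash
python3 -m crank '[-0.3,0,-0.1,0,0,0,0, 0,0,-0.1,0,0,0,0, 0,0,0,0,0,0,0]'>/dev/null; python3 st.py
python3 -m crank '[0.05,0,0,0,0,0,0, 0.05,0,0,0,0,0,0, 0.05,0,0,0,0,0,0, 0,0,0,0,0,0,0]'>/dev/null; python3 st.py 8 && 
python3 -m crank '[0.05,0,0,0,0,0,0, 0.05,0,0,0,0,0,0]'>/dev/null; python3 st.py 9
```

```text
t 27.55 u 19.13 v -1.26 z 35.62 | Fu -1.37 Fv 0.06 Fz 1.65
t 27.95 u 19.10 v -1.25 z 35.52 | Fu -6.66 Fv -0.30 Fz 5.14
t 28.15 u 19.69 v -1.21 z 35.51 | Fu -7.12 Fv -0.98 Fz 6.03
```

```bash
python3 -m crank '[-0.8,0,0,0,0,0,0, 0,0,-1.2,0,0,0,0, 0,0,0,0,0,0,0]'>/dev/null; python3 st.py
python3 -m crank '[0.15,0,0,0,0,0,0, 0.15,0,0,0,0,0,0, 0.1,0,0,0,0,0,0, 0.1,0,0,0,0,0,0, 0,0,0,0,0,0,0]'>/dev/null; python3 st.py 8 && 
python3 -m crank '[0.1,0,0,0,0,0,0, 0.1,0,0,0,0,0,0]'>/dev/null; python3 st.py 8 &&
python3 -m crank '[0.1,0,0,0,0,0,0, 0.1,0,0,0,0,0,0]'>/dev/null; python3 st.py 8
```

```text
t 28.45 u 15.71 v -1.88 z 49.15 | Fu 0.66 Fv 0.18 Fz -0.01
t 28.95 u 19.02 v -1.32 z 47.43 | Fu -0.05 Fv 0.16 Fz -0.36
t 29.15 u 19.92 v -1.33 z 47.43 | Fu -2.78 Fv -0.31 Fz 2.59
t 29.35 u 19.98 v -1.27 z 47.37 | Fu -7.34 Fv -0.60 Fz 6.47
```

```bash
python3 -m crank '[0,0,-0.04,0,0,0,0, 0,0,-0.04,0,0,0,0, 0,0,0,0,0,0,0]'>/dev/null; python3 st.py
python3 -m crank '[0.1,0,-0.01,0,0,0,0, 0.1,0,-0.01,0,0,0,0]'>/dev/null; python3 st.py 8 && 
python3 -m crank '[0.1,0,0,0,0,0,0, 0.1,0,0,0,0,0,0]'>/dev/null; python3 st.py 8 &&
python3 -m crank '[0.1,0,0,0,0,0,0, 0.1,0,0,0,0,0,0]'>/dev/null; python3 st.py 8
```

```text
t 29.65 u 22.79 v -1.10 z 48.20 | Fu -2.70 Fv -1.04 Fz -1.01
t 29.85 u 24.97 v -1.20 z 48.51 | Fu -1.72 Fv 0.81 Fz -1.55
t 30.05 u 27.04 v -1.33 z 48.56 | Fu -2.59 Fv 0.24 Fz -0.65
t 30.25 u 28.96 v -1.37 z 48.57 | Fu -2.67 Fv -0.61 Fz -1.70
```

```bash

python3 -m crank '[0.2,0,0,0,0,0,0, 0.2,0,0,0,0,0,0, 0.2,0,0,0,0,0,0, 0.2,0,0,0,0,0,0, 0.2,0,0,0,0,0,0]'>/dev/null; python3 st.py 6 && 
python3 -m crank '[0.2,0,0,0,0,0,0, 0.2,0,0,0,0,0,0, 0.2,0,0,0,0,0,0, 0.2,0,0,0,0,0,0, 0.2,0,0,0,0,0,0]'>/dev/null && python3 st.py 6 && 
python3 -m crank '[0.2,0,0,0,0,0,0, 0.2,0,0,0,0,0,0, 0.2,0,0,0,0,0,0, 0.2,0,0,0,0,0,0, 0.2,0,0,0,0,0,0]'>/dev/null && python3 st.py 6 && 
python3 -m crank '[0.2,0,0,0,0,0,0, 0.2,0,0,0,0,0,0, 0.2,0,0,0,0,0,0, 0.2,0,0,0,0,0,0, 0.1,0,0,0,0,0,0]'>/dev/null && python3 st.py 6
python3 - <<'E'
from h import *
a=-.322; e=np.array([np.cos(a),np.sin(a)]); n=np.array([-e[1],e[0]])
for c in ('wrist','top'):
  s=sense(); p=read_camera(c); X,ok=wcloud(p,s) if c=='wrist' else cloud(p)
  U=(X[...,:2]-[436,-258])@e; V=(X[...,:2]-[436,-258])@n
  k=ok&(abs(V)<3)&(U>190)&(U<300)
  print(c)
  for u in range(190,300,3):
    m=k&(U>=u)&(U<u+3)
    if m.sum(): print(u,np.round(np.percentile(X[m][:,2],[10,90])),end=' ')
E
```

```text
t 30.75 u 39.05 v -1.36 z 48.57 | Fu -2.73 Fv -0.57 Fz -1.44
t 31.25 u 48.99 v -1.39 z 48.58 | Fu -1.20 Fv 0.76 Fz -1.35
t 31.75 u 59.02 v -1.40 z 48.59 | Fu -3.11 Fv -0.05 Fz -1.02
t 32.25 u 68.15 v -1.43 z 48.59 | Fu -2.28 Fv -0.73 Fz -1.75
wrist
190 [77. 79.] 193 [77. 79.] 196 [77. 79.] 199 [77. 79.] 202 [77. 79.] 205 [77. 78.] top
190 [75. 77.] 193 [77. 78.] 196 [75. 79.] 199 [76. 78.] 202 [77. 79.] 205 [77. 79.] 208 [76. 76.] 211 [76. 78.] 214 [78. 78.] 229 [21. 21.] 232 [18. 21.] 235 [18. 20.] 238 [17. 20.] 241 [20. 21.] 244 [19. 26.] 247 [24. 34.] 250 [32. 33.] 253 [28. 32.] 256 [32. 32.] 259 [30. 32.] 262 [20. 31.] 265 [32. 40.] 268 [38. 41.] 271 [39. 39.] 274 [37. 40.] 277 [40. 41.] 280 [ 51. 153.] 283 [ 43. 156.] 286 [158. 160.] 289 [158. 159.] 292 [160. 161.] 295 [158. 159.] 298 [157. 160.]
```

```bash

python3 -m crank '[0.1,0,0,0,0,0,0, 0.1,0,0,0,0,0,0, 0.1,0,0,0,0,0,0, 0.1,0,0,0,0,0,0, 0.1,0,0,0,0,0,0, 0.1,0,0,0,0,0,0, 0.1,0,0,0,0,0,0, 0.1,0,0,0,0,0,0]'>/dev/null; python3 st.py 5 && 
python3 -m crank '[0.1,0,0,0,0,0,0, 0.1,0,0,0,0,0,0]'>/dev/null && python3 st.py 5 && 
python3 -m crank '[0.05,0,0,0,0,0,0, 0.05,0,0,0,0,0,0]'>/dev/null && python3 st.py 5 && 
python3 -m crank '[0.05,0,0,0,0,0,0, 0.05,0,0,0,0,0,0]'>/dev/null && python3 st.py 5 && 
python3 -m crank '[0.05,0,0,0,0,0,0, 0.05,0,0,0,0,0,0]'>/dev/null && python3 st.py 5 && 
python3 -m crank '[0.05,0,0,0,0,0,0, 0.05,0,0,0,0,0,0]'>/dev/null && python3 st.py 5 && 
python3 -m crank '[0.05,0,0,0,0,0,0, 0.05,0,0,0,0,0,0]'>/dev/null && python3 st.py 5 && 
python3 -m crank '[0.05,0,0,0,0,0,0, 0.05,0,0,0,0,0,0]'>/dev/null && python3 st.py 5 && 
python3 -m crank '[0.05,0,0,0,0,0,0, 0.05,0,0,0,0,0,0]'>/dev/null && python3 st.py 5 && 
python3 -m crank '[0.05,0,0,0,0,0,0, 0.05,0,0,0,0,0,0]'>/dev/null && python3 st.py 5
```

```text
t 33.15 u 75.94 v -1.45 z 48.59 | Fu -2.91 Fv -0.57 Fz -0.73
t 33.35 u 77.95 v -1.46 z 48.59 | Fu -2.80 Fv 0.41 Fz -0.95
t 33.55 u 78.92 v -1.42 z 48.59 | Fu -1.68 Fv -0.01 Fz -1.02
t 33.75 u 79.88 v -1.42 z 48.59 | Fu -2.15 Fv 0.11 Fz -0.67
t 33.95 u 80.88 v -1.46 z 48.59 | Fu -1.85 Fv -0.54 Fz -2.22
t 34.15 u 81.84 v -1.45 z 48.56 | Fu -1.19 Fv -0.28 Fz -1.71
t 34.35 u 82.90 v -1.46 z 48.60 | Fu -2.36 Fv 0.87 Fz -2.12
t 34.55 u 83.91 v -1.47 z 48.57 | Fu -2.13 Fv 0.16 Fz -1.61
t 34.75 u 84.87 v -1.46 z 48.58 | Fu -1.73 Fv -0.76 Fz -1.58
t 34.95 u 85.87 v -1.46 z 48.57 | Fu -1.95 Fv 0.58 Fz -1.32
```

```bash

python3 -m crank '[0.05,0,0,0,0,0,0, 0.05,0,0,0,0,0,0]'>/dev/null && python3 st.py 6 && 
python3 -m crank '[0.05,0,0,0,0,0,0, 0.05,0,0,0,0,0,0]'>/dev/null && python3 st.py 6 && 
python3 -m crank '[0.05,0,0,0,0,0,0, 0.05,0,0,0,0,0,0]'>/dev/null && python3 st.py 6 && 
python3 -m crank '[0.05,0,0,0,0,0,0, 0.05,0,0,0,0,0,0]'>/dev/null && python3 st.py 6 && 
python3 -m crank '[0.05,0,0,0,0,0,0, 0.05,0,0,0,0,0,0]'>/dev/null && python3 st.py 6 && 
python3 -m crank '[0.05,0,0,0,0,0,0, 0.05,0,0,0,0,0,0]'>/dev/null && python3 st.py 6 && 
python3 -m crank '[0.05,0,0,0,0,0,0, 0.05,0,0,0,0,0,0]'>/dev/null && python3 st.py 6 && 
python3 -m crank '[0.05,0,0,0,0,0,0, 0.05,0,0,0,0,0,0]'>/dev/null && python3 st.py 6
```

```text
t 35.15 u 86.77 v -1.47 z 48.55 | Fu -3.84 Fv -0.46 Fz -1.03
t 35.35 u 86.76 v -1.41 z 48.40 | Fu -5.07 Fv -0.21 Fz 0.62
t 35.55 u 86.81 v -1.40 z 48.36 | Fu -8.05 Fv 0.16 Fz 1.43
```

```bash
python3 -m crank '[0.05,0,0,0,0,0,0, 0,0,0,0,0,0,0, 0,0,0,0,0,0,0, 0,0,0,0,0,0,0]'>/dev/null; python3 st.py
python3 -m crank '[0.04,0,0,0,0,0,0, 0,0,0,0,0,0,0, 0,0,0,0,0,0,0, 0,0,0,0,0,0,0, 0,0,0,0,0,0,0]'>/dev/null; python3 st.py
```

```text
t 35.95 u 86.83 v -1.41 z 48.39 | Fu -7.55 Fv -0.21 Fz 1.76
t 36.45 u 86.82 v -1.40 z 48.36 | Fu -8.81 Fv 0.05 Fz 2.54
```

```bash
python3 -m crank '[-0.5,0,0,0,0,0,0, -1.5,0,0,0,0,0,0, -1.5,0,0,0,0,0,0, 0,0,-4,0,0,0,0, 0,0,-4,0,0,0,0, 0,0,0,0,0,0,0, 0,0,0,0,0,0,0, 0,0,0,0,0,0,0]'>/dev/null; python3 st.py
python3 - <<'E'
from h import *
a=-.322; e=np.array([np.cos(a),np.sin(a)])
s=sense(); p=read_camera('wrist'); X,ok=wcloud(p,s); save(p,'w9')
for nm in ['lid','tab']:
  print(nm,[(np.round(d['point']).tolist(),round(float((np.array(d['point'][:2])-[436,-258])@e)),round(d['score'],2)) for d in spot_point(nm,p)[:1]])
p=read_camera('top')
for nm in ['lid','tab','end_stop','carrier']:
  print(nm,[(np.round(d['point']).tolist(),round(float((np.array(d['point'][:2])-[436,-258])@e)),round(d['score'],2)) for d in spot_point(nm,p)[:1]])
E
```

```text
t 37.25 u 55.02 v -0.86 z 128.02 | Fu -0.35 Fv 0.19 Fz -0.10
lid [([636.0, -325.0, 80.0], 211, 0.97)]
tab [([534.0, -287.0, 67.0], 102, 0.58)]
lid [([642.0, -329.0, 80.0], 218, 0.67)]
tab [([534.0, -294.0, 68.0], 104, 0.65)]
end_stop [([686.0, -346.0, 19.0], 265, 0.67)]
carrier [([607.0, -315.0, 19.0], 181, 0.67)]
```

View pics/w9.png

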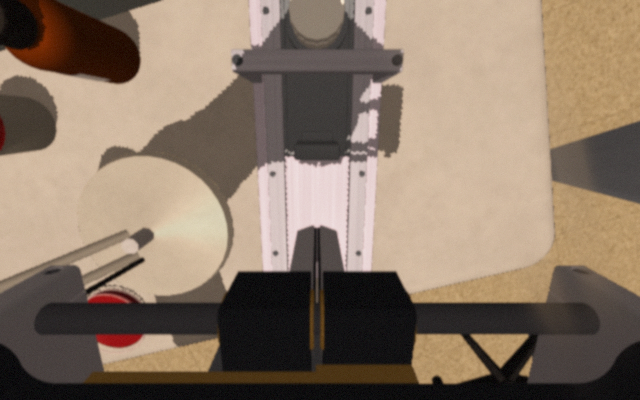

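The picture shows the lid (317,20) past the bar (317,60), the carrier at the stop, and the gripper clear of it.

```bash
python3 -c "
from plant import *;print(sign_off())"
```

```text
the job is handed in; nothing more can be done
None
```

I handed the job in; no verdict came back, but by my measurements every step was met. The raised lid bore on the bar with about 4–6 N and was pressed home at 13 N or less. The carrier then bore on the stop screw with about 5 N and was left there, with the gripper clear.

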